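# Hold the ribbed block home in the fence corner

## Robot

A 6-joint arm with a two-finger parallel gripper is mounted at the origin on the work surface. World frame = base frame: x ahead of the robot, y to its left, z up, the work surface at z = 0. Lengths are in mm, angles in rad, forces in N, time in s.
With the tool pointing down it reaches from about 300 to 775 mm from the base axis. Payload 14.6 kg.
Tool frame: the origin (TCP) lies midway between the tips of the shut fingers; the grasp point (between the pads) lies 19 mm behind it (manip.grip_depth is the distance from the TCP to the grasp point, in mm); x points along the fingers, y is the direction in which the jaws open and shut, and the axes are right-handed (so a half turn about x gives the same grasp; the last joint's range is limited). The gripper opens to 94 mm and grips with 3 to 60 N. Pads are 16 mm wide; open, the fingers measure 119 mm over their backs; the gripper's body (75 mm by 177 mm) begins 78 mm behind the grasp point.
Start: joints at [-1.294, 0.3, 1.521, -0, 1.321, -0.067], TCP at [185.38, -517.806, 174.846] pointing down, gripper open.
Joint ranges: [-3.03, 3.03], [-0.79, 2.21], [0.23, 2.52], [-1.04, 4.18], [0, 3.07], [-2.55, 2.55]. Speed limits (rad/s): [2.22, 2.22, 2.57, 3.14, 3.14, 3.14].

## Interface

Orientations are given as [roll, pitch, yaw] about the fixed x, y, z axes, in that order (R = Rz(yaw) Ry(pitch) Rx(roll)).
In Python, from cell import readout, cams, ticket, manip gives the robot as it stands. The module is installed in compiled form; this text tells all that it offers.
- The arm moves only by the tool apply_moves, never from a script. Its argument "plan" is one flat list of numbers, 7 for each row, row after row: the turn, a rotation vector about the tool's x, y, z in rad, then the shift along the tool's x, y, z in m, then the opening in per cent of the stroke, from 0 (shut) to 100 (fully open). In form: [wx, wy, wz, x, y, z, fingers, wx, wy, wz, x, y, z, fingers, ...]. A call has 1 to 5 rows; each row shifts and turns the commanded pose from where the row before left it, along the tool's axes as they then stand; what a row does not reach is not made up. A row lasts 1/8 s, in which the tool goes at most 62.5 mm and 10.7 degrees, less where a joint would pass 70% of its speed; a pose out of reach is approached as far as the arm can. A call with a gripper value outside its range is refused whole. The fingers move at their own pace and stop on an object; "force" is the grip in N (left out, the last holds). Time passes only in rows, so rows that do not move let the fingers close. It gives the time, the measured TCP pose, the force and the opening at its end, in the units of the state.
- readout.read_state(): the state, without advancing time (a new reading comes with each control period).
- cams.camera(name): name is "scene" or "top"; returns a dict with "image" (400x640x3 uint8, red, green, blue), "fovy" (degrees; the focal length in pixels is half the picture's height over the tangent of half this angle, whatever the lens; pixels are square), "cx", "cy" (the principal point, pixels), "position" and "orientation" of the camera in the world. Camera axes: x right, y down, z forward; pixel columns grow to the right and rows downward; lengths in mm; the calibration is good to about 2 mm. A picture is of the moment at which its call begins. There is no depth.
- ticket.sign_off(): hands the job in, once; it reports no verdict.
The state is a dict: "clock": time; "joints": joint angles; "qd": joint speeds; "effort": joint torques, N m; "eef_pos": TCP position; "eef_rot": TCP orientation; "wrist_force": force on the tool from outside, world axes, zero at the start; "moment": the same for the moment, N m; "finger_gap": finger opening in mm.
Only numpy, scipy, OpenCV 4.12 (cv2) and the standard library are available. Lean on these libraries where they do the work, as an engineer would, in place of code of your own. Each camera call takes 0.05 s, during which the arm holds its last target.

## Task

For the check of the gauging plate, pick up the larger of the two ribbed aluminium blocks from the black rubber mat, set it flat on the steel plate and press it into the corner of the two fences, one long side flush against the long fence and one end against the short fence. Keep hold of the block and keep pressing it firmly against both fences at once: finish while still holding it there, without letting go. Leave the smaller block and the round weights standing where they are.

Things in the scene. Friction and masses are not known exactly. Their poses are not given: they have to be found in the camera images.
- block: The larger ribbed block, plain aluminium, about 0.45 kg (varies), loose: a base 90 long (its x) x 70 wide (its y) x 20 mm high, with one upright grip rib in the middle of its top, 60 long (along x) x 18 thick (along y) x 40 mm high, so 60 mm tall in all. Origin at the centre of its underside, z up. Same after a half turn. Starts on the mat, at any of three spots, at any of a wide range of yaws.
- plate: Gauging plate, dark grey steel, fixed to the bench, 240 (its x) x 220 (its y) x 12 mm thick; origin at the centre of its underside, on the bench top, z up. Two steel fences stand on it. It may be left or right of the robot, mat on the other side. Dry: a block pressed down hard can stick by friction (about 0.3, metal on metal) short of the fences; slide it with little downward push.
- corner (a point): Point on the plate's top where the inner faces of the two fences would meet, at x 100, y 90, z 12 mm in the plate's frame; its axes are those of the plate. The free quarter of the plate before the fences lies towards -x and -y of it, so a block pressed home has its origin at x -35, y -45, z 0 mm from here, with its x axis along the plate's y axis, either way round.
- long_fence: Rigid steel bar fixed on the plate, 165 mm long along the plate's y, 16 thick, 26 mm high above the plate; inner face looks to the plate's -x, at x 100 mm in the plate's frame. Origin at the centre of its underside.
- short_fence: Rigid steel bar fixed on the plate, 85 mm long along the plate's x, 16 thick, 26 mm high above the plate; inner face looks to the plate's -y, at y 90 mm in the plate's frame. Origin at the centre of its underside.
- mat: Black rubber mat fixed on the bench, 270 (x) x 300 (y) x 5 mm thick, origin at the centre of its underside. The two ribbed blocks and a round weight stand on it. Loose labware up to 160 mm tall stands out of the way along the far edge of the bench and a flat timer far to the left; a flat steel ruler lies between mat and plate; equipment stands along the sides.
- small_block: The smaller ribbed block, aluminium, loose, on the mat: base 55 x 42 x 20 mm, rib 40 x 16 x 35 mm, 55 mm tall. Leave alone. Origin at the centre of its underside.
- round_weight: Round steel weight with a knob, loose, on the mat: 52 mm across, 59 mm tall. Leave alone. Origin at the centre of its underside.
- plate_weight: Small round steel weight with a knob, loose, 30 mm across, 47 mm tall, standing on the plate near the plate corner opposite the fence corner. Leave alone. Origin at the centre of its underside.
There are look-alikes about, which are no part of the job. Leave any purple look-alike of the block alone.

How it is judged (in metres and radians):
On the way:
1. the larger ribbed block is lifted clear of the mat (height (world z) of block above 0.01 m), for 0.1 s.
At the end, for the whole second after the job is handed in: Through the last second the larger block lies flat on the plate, its long side along the long fence within 0.035 rad, its centre within 2.5 mm of fully home both ways, pressed with over 2 N against each fence, at rest, with over 2 N between fingers and block (x of block in the frame of corner between -0.0375 and -0.0325 m and y of block in the frame of corner between -0.0475 and -0.0425 m and z of block in the frame of corner between -0.002 and 0.003 m and angle between the x axis of block and the y axis of plate, either way round below 0.035 rad and angle between block's own z axis and vertical below 0.04 rad and contact force between block and long_fence above 2 N and contact force between block and short_fence above 2 N and contact force between the fingers and block above 2 N and linear speed of block below 0.01 m/s); the arm keeps its last pose, push and grip.
It fails at once if the other block or a weight is shifted more than 30 mm (distance of any of small_block, round_weight, plate_weight from where it was at the start of the episode above 0.03 m).
It also fails if it takes over 48 s, if anything falls off the work surface, if the arm or the gripper's body presses on something with over 40 N, if the wrist force passes 120 N, or if a joint passes its speed limit or range.

## Working session

There is one attempt and no reset: what is moved stays moved. The work goes in short steps, Python scripts to look and compute and a tool call to move; the robot and the scene stay as the last step left them, time stands still between calls to the robot, and variables do not carry over. Pictures are saved under pics/ and viewed, and the job is handed in when it is done.

Besides the shell and the picture viewer there is one more tool, called after ">>>" by a JSON object that holds its "method" and its "body", one argument or row to a line. apply_moves: Moves the arm, as the interface text tells. Its arguments: {"type":"object","properties":{"plan":{"type":"array","items":{"type":"number"}},"force":{"type":"number"}},"required":["plan"]}

```bash
mkdir -p pics
cat > h.py <<'E'
import numpy as np, cv2
from scipy.spatial.transform import Rotation as R
from cell import readout, cams, ticket, manip
def shot(n,f):
    c=cams.camera(n); cv2.imwrite('pics/'+f,c['image'][:,:,::-1]); return c
E
python3 - <<'E'
from h import *
import pickle
s=readout.read_state(); print(s)
for n in ['scene','top']:
    c=shot(n,n+'0.png'); pickle.dump(c,open(n+'0.pkl','wb')); print({k:v for k,v in c.items() if k!='image'})
E
```

```text
{'clock': 0.0, 'joints': array([-1.29362914e+00,  3.00456341e-01,  1.52159894e+00,  3.51674159e-06,
        1.32069845e+00, -6.66120725e-02]), 'qd': array([ 0.00206984,  0.00113507,  0.00064209,  0.00016255, -0.0003242 ,
       -0.0009248 ]), 'effort': array([-8.24184899e-04, -5.31809700e+01, -3.52742529e+01,  7.08520389e-02,
        2.44246615e-02, -1.02169881e-04]), 'eef_pos': array([ 185.28438994, -517.52665745,  174.28689286]), 'eef_rot': array([-1.64034215,  1.56963525,  1.84502889]), 'wrist_force': array([-0.66303302,  0.0817299 ,  0.48638435]), 'moment': array([-0.00292751,  0.03234189,  0.04599028]), 'finger_gap': 94.01667781485206}
{'fovy': 57.20181180988262, 'cx': 321.4417700298046, 'cy': 199.89404046239616, 'position': array([991.62921062, 559.4362819 , 574.35844145]), 'orientation': array([-2.14942932e+00,  1.60736448e-03,  2.47525770e+00])}
{'fovy': 43.61331677721954, 'cx': 318.23098081429765, 'cy': 194.12331873668202, 'position': array([ 272.99048931,  -56.30437448, 1422.83096156]), 'orientation': array([-2.99439377, -0.01866215, -1.56380172])}
```

View pics/scene0.png

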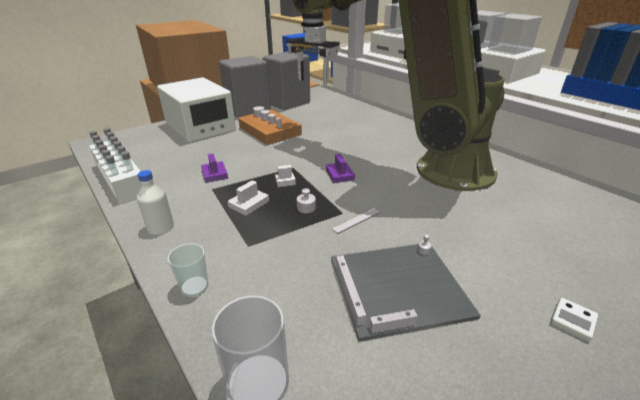

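View pics/top0.png

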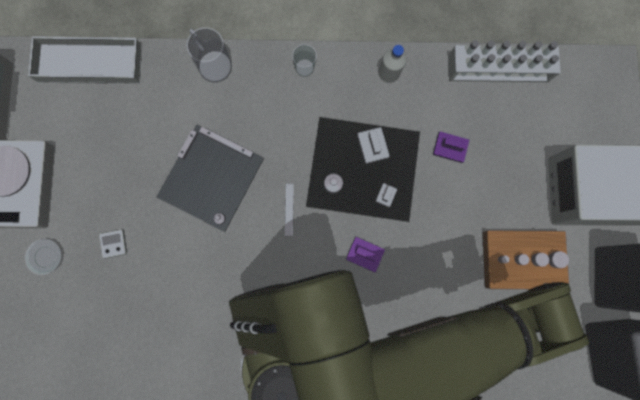

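Run:
```python
import pickle,cv2,numpy as np
c=pickle.load(open('top0.pkl','rb'))['image'][:,:,::-1]
cv2.imwrite('pics/t1.png',cv2.resize(c[115:235,150:270],None,fx=5,fy=5,interpolation=cv2.INTER_CUBIC))
cv2.imwrite('pics/t2.png',cv2.resize(c[110:225,300:425],None,fx=5,fy=5,interpolation=cv2.INTER_CUBIC))
```

```text
(no output)
```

View pics/t1.png

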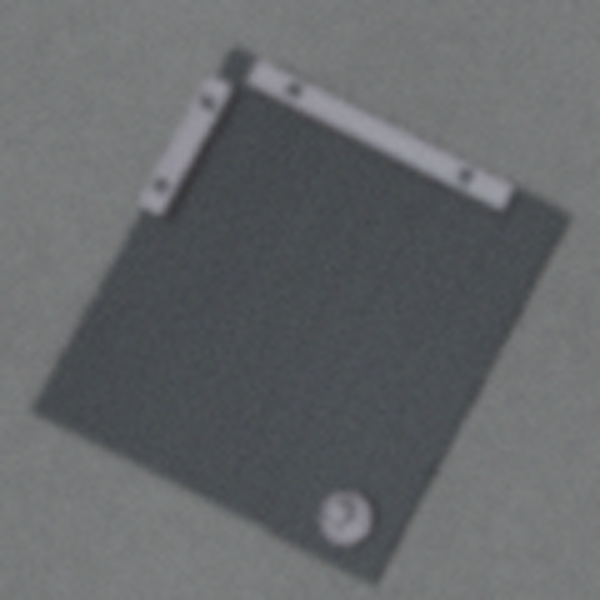

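View pics/t2.png

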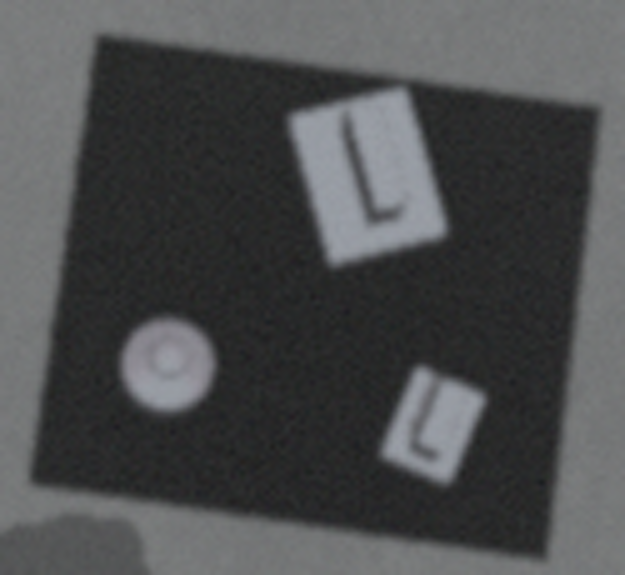

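```bash
cat >> h.py <<'E'
def K(c):
    f=200/np.tan(np.radians(c['fovy'])/2); return f
def proj(c,P):
    Rc=R.from_euler('xyz',c['orientation']).as_matrix(); q=(np.atleast_2d(P)-c['position'])@Rc; f=K(c)
    return np.c_[f*q[:,0]/q[:,2]+c['cx'], f*q[:,1]/q[:,2]+c['cy']]
def back(c,uv,z):
    Rc=R.from_euler('xyz',c['orientation']).as_matrix(); uv=np.atleast_2d(uv); f=K(c)
    d=np.c_[(uv[:,0]-c['cx'])/f,(uv[:,1]-c['cy'])/f,np.ones(len(uv))]@Rc.T
    return c['position']+d*((z-c['position'][2])/d[:,2])[:,None]
def boxpts(x0,x1,y0,y1,z0,z1):
    return np.array([[x,y,z] for x in(x0,x1) for y in(y0,y1) for z in(z0,z1)],float)
def place(P,x,y,yaw,z): return P@R.from_euler('z',yaw).as_matrix().T+[x,y,z]
S=8
def render(c,parts,x,y,yaw,z,roi):
    u0,v0,u1,v1=roi; m=np.zeros(((v1-v0)*S,(u1-u0)*S),np.uint8)
    for P in parts:
        p=(proj(c,place(P,x,y,yaw,z))-[u0,v0]+0.5)*S-0.5
        cv2.fillConvexPoly(m,cv2.convexHull(np.round(p*16).astype(np.int32)),255,shift=4)
    return cv2.resize(m,(u1-u0,v1-v0),interpolation=cv2.INTER_AREA)/255.
BLK=[boxpts(-45,45,-35,35,0,20),boxpts(-30,30,-9,9,20,60)]
SML=[boxpts(-27.5,27.5,-21,21,0,20),boxpts(-20,20,-8,8,20,55)]
E
python3 - <<'E'
from h import *
import pickle
from scipy.optimize import minimize
T=pickle.load(open('top0.pkl','rb'));C=pickle.load(open('scene0.pkl','rb'))
px=lambda p,o:(np.array(p)+.5)/5-.5+o
pl=back(T,px([(237,47),(570,213),(378,583),(35,408)],[150,115]),12)
print('plate c',pl.round(1).tolist(),np.linalg.norm(pl-np.roll(pl,-1,0),axis=1).round(1))
print('mean',pl.mean(0), proj(C,pl).round(1).tolist())
mt=back(T,px([(98,37),(600,106),(547,555),(32,484)],[300,110]),5)
print('mat',mt.round(1).tolist(),np.linalg.norm(mt-np.roll(mt,-1,0),axis=1).round(1)); print(proj(C,mt).round(1).tolist())
def fit(c,roi,th,x0,parts,z):
    u0,v0,u1,v1=roi; g=c['image'][v0:v1,u0:u1].mean(2)
    m=(g>th).astype(np.uint8); cs,_=cv2.findContours(m,cv2.RETR_EXTERNAL,cv2.CHAIN_APPROX_NONE)
    k=max(cs,key=cv2.contourArea); M=np.zeros_like(m); cv2.drawContours(M,[k],-1,1,-1)
    M=cv2.GaussianBlur(M.astype(float),(0,0),.7)
    f=lambda p:((cv2.GaussianBlur(render(c,parts,p[0],p[1],p[2]/100,z,roi),(0,0),.7)-M)**2).sum()
    r=minimize(f,x0,method='Nelder-Mead',options=dict(initial_simplex=[x0,np.add(x0,[8,0,0]),np.add(x0,[0,8,0]),np.add(x0,[0,0,15])]))
    return r.x,r.fun,M.sum()
b=back(T,px([(288,115),(405,88),(448,235),(332,268)],[300,110]),25); print('blk',b.round(1).tolist())
m=b.mean(0); d=b[0]+b[1]-b[2]-b[3]; yaw=np.arctan2(d[1],d[0]); print(m,yaw)
for c,roi,n in((T,(345,115,402,175),'top'),(C,(222,170,275,220),'sc')):
    for th in (80,100,120): print(n,th,fit(c,roi,th,[m[0],m[1],yaw*100],BLK,5))
sm=back(T,px([(435,425)],[300,110]),25)[0]
for th in(80,100): print('small',fit(T,(370,178,402,212),th,[sm[0],sm[1],-40],SML,5))
print('w',back(T,px([(168,365)],[300,110]),30), back(T,px([(345,517)],[150,115]),30))
print('fences', back(T,px([(245,85),(500,208),(228,92),(165,215)],[150,115]),38).round(1).tolist())
E
```

```text
plate c [[684.6, 272.0, 12.0], [588.3, 76.9, 12.0], [374.4, 179.8, 12.0], [472.0, 377.0, 12.0]] [217.5 237.4 220.  237.2]
mean [529.82398838 226.4310778   12.        ] [[357.6, 336.1], [330.1, 255.8], [426.7, 241.2], [477.7, 313.9]]
mat [[712.3, -82.5, 5.0], [674.2, -377.5, 5.0], [409.5, -341.0, 5.0], [447.6, -46.6, 5.0]] [297.4 267.1 296.9 267.1]
[[247.8, 244.4], [211.1, 188.8], [291.6, 167.3], [341.4, 211.8]]
blk [[660.9, -192.1, 25.0], [677.9, -259.9, 25.0], [591.2, -283.7, 25.0], [571.2, -216.9, 25.0]]
[ 625.29330607 -238.15875992   25.        ] 0.268413571264184
top 80 (array([ 628.20871969, -239.08767187,   26.344624  ]), np.float64(1.9618125355168026), np.float64(811.0))
top 100 (array([ 628.33047133, -238.90985431,   27.1170261 ]), np.float64(9.486978919708427), np.float64(764.0000000000001))
top 120 (array([ 627.82656873, -239.21300187,   26.00547779]), np.float64(33.19148596427732), np.float64(714.0000000000001))
sc 80 (array([ 625.14048216, -239.58904346,   27.05966452]), np.float64(527.543122274144), np.float64(1446.9902766072457))
sc 100 (array([ 624.55835583, -239.64531937,   29.75662047]), np.float64(2.9153590281344064), np.float64(849.0))
sc 120 (array([ 624.5156499 , -244.31427932,   36.70454727]), np.float64(117.45044066151704), np.float64(647.0000000000001))
small (array([ 482.35323467, -274.61203113,  -39.99956698]), np.float64(1.2855490344337879), np.float64(325.0))
small (array([ 482.07425676, -274.5612501 ,  -38.8456725 ]), np.float64(5.402285377538399), np.float64(293.00000000000006))
w [[ 513.08415734 -122.97196068   30.        ]] [[409.7356865 196.395261   30.       ]]
fences [[654.8, 260.5, 38.0], [585.0, 114.0, 38.0], [650.6, 269.9, 38.0], [578.8, 302.2, 38.0]]
```

Run:
```python
import pickle,cv2,numpy as np
c=pickle.load(open('scene0.pkl','rb'))['image'][:,:,::-1]
cv2.imwrite('pics/s1.png',cv2.resize(c[230:345,320:490],None,fx=4.5,fy=4.5,interpolation=cv2.INTER_CUBIC))
cv2.imwrite('pics/s2.png',cv2.resize(c[150:245,195:355],None,fx=5,fy=5,interpolation=cv2.INTER_CUBIC))
```

```text
(no output)
```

View pics/s1.png

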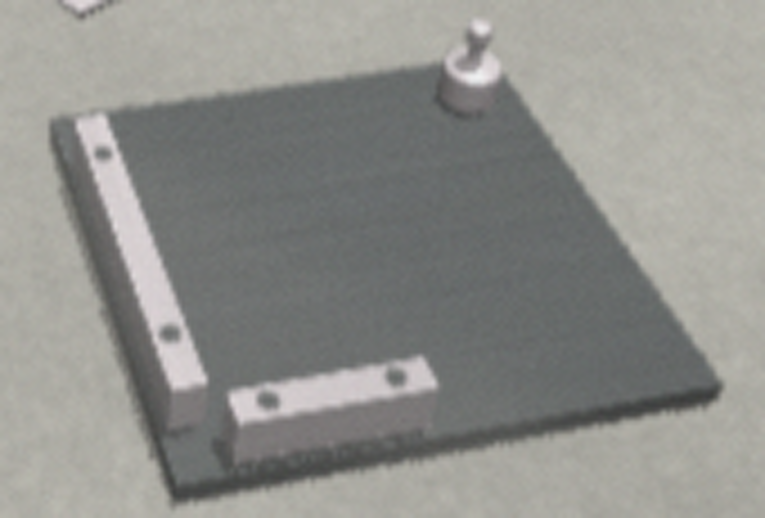

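View pics/s2.png

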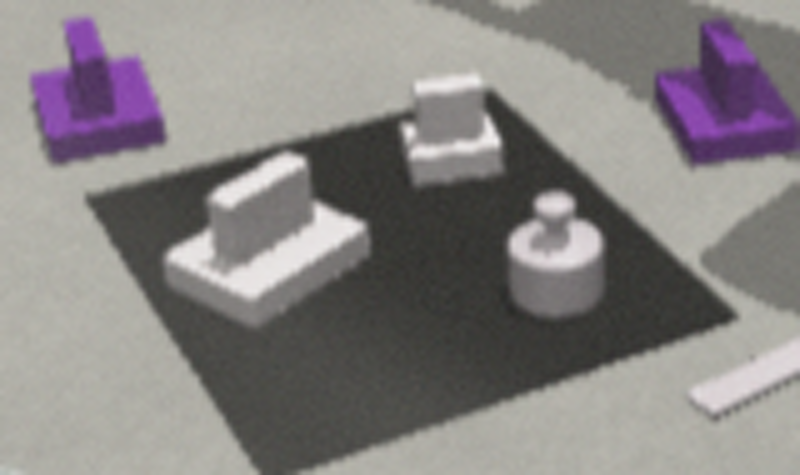

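Run:
```python
from h import *
import pickle
T=pickle.load(open('top0.pkl','rb'));C=pickle.load(open('scene0.pkl','rb'))
px=lambda p,o,s:(np.array(p)+.5)/s-.5+o
def rect(p,w,l,nm):
    q=p[:,:2]; m=q.mean(0)
    # Procrustes; model order given
    mod=np.array([[w/2,l/2],[w/2,-l/2],[-w/2,-l/2],[-w/2,l/2]])
    a=(mod[:,0]+1j*mod[:,1]); b=(q-m)[:,0]+1j*(q-m)[:,1]; k=(np.conj(a)*b).sum()/(abs(a)**2).sum()
    print(nm,m.round(1),'yaw',np.angle(k).round(4),'scale',abs(k).round(4),'res',abs(b-k*a).round(1))
rect(back(T,px([(237,47),(570,213),(378,583),(35,408)],[150,115],5),12),240,220,'plate top')
rect(back(C,px([(175,490),(53,122),(500,62),(720,388)],[320,230],4.5),12),240,220,'plate scene')
rect(back(T,px([(98,37),(600,106),(547,555),(32,484)],[300,110],5),5),270,300,'mat top')
rect(back(C,px([(265,478),(88,198),(490,90),(737,317)],[195,150],5),5),270,300,'mat scene')
# fence top inner edges in scene: long fence top inner edge, short fence top front edge
print(back(C,px([(103,113),(207,380),(225,392),(424,357),(438,388),(230,424)],[320,230],4.5),38).round(1).tolist())
print('glass top', back(T,[(304,48),(400,50),(205,35)],80).round(0).tolist())
s=readout.read_state(); print(R.from_euler('xyz',s['eef_rot']).as_matrix().round(3))
```

```text
plate top [529.8 226.4] yaw -0.456 scale 0.9913 res [0.1 0.8 1.3 1. ]
plate scene [530.4 232.7] yaw -0.4696 scale 0.9929 res [0.9 0.8 2.2 2.2]
mat top [ 560.9 -211.9] yaw -0.1319 scale 0.9899 res [0.7 0.8 0.8 0.6]
mat scene [ 561.2 -208. ] yaw -0.141 scale 0.9905 res [0.5 0.6 0.9 0.9]
[[583.6, 113.3, 38.0], [655.6, 260.1, 38.0], [654.1, 268.9, 38.0], [578.0, 306.5, 38.0], [585.8, 320.2, 38.0], [663.4, 281.1, 38.0]]
glass top [[891.0, -37.0, 80.0], [889.0, -310.0, 80.0], [926.0, 245.0, 80.0]]
[[-0.     0.337 -0.941]
 [ 0.001 -0.941 -0.337]
 [-1.    -0.001 -0.   ]]
```

>>> {"method": "apply_moves", "body": {
  "plan": [0.069,0,0,0,0,0,60,0,0,0,0,-0.0148,-0.05,60,0,0,0,0,-0.0148,-0.05,60,0,0,0,0,-0.0148,-0.05,60,0,0,0,0,-0.0148,-0.05,60],
  "force": 40
}}

```text
clock: 0.72
eef_pos: [363.0, -405.4, 174.7]
eef_rot: [-1.101, 1.57, 2.315]
wrist_force: [-0.2, -1.1, 0.0]
finger_gap: 56.6
```

>>> {"method": "apply_moves", "body": {
  "plan": [0,0,0,0,-0.0148,-0.05,60,0,0,0,0,-0.0148,-0.05,60,0,0,0,0,-0.0148,-0.05,60,0,0,0,0,-0.0148,-0.05,60,0,0,0,0,-0.0148,-0.05,60]
}}

```text
clock: 1.35
eef_pos: [583.6, -266.3, 174.5]
eef_rot: [-0.706, 1.57, 2.711]
wrist_force: [-0.8, -0.5, 0.0]
finger_gap: 56.4
```

>>> {"method": "apply_moves", "body": {
  "plan": [0,0,0,0,-0.0148,-0.05,60,0,0,0,0,0,0,60]
}}

```text
clock: 1.6
eef_pos: [628.2, -237.2, 173.4]
eef_rot: [-0.858, 1.569, 2.562]
wrist_force: [-0.6, 0.1, -0.6]
finger_gap: 56.3
```

```bash
cat >> h.py <<'E'
def st():
    s=readout.read_state(); M=R.from_euler('xyz',s['eef_rot']).as_matrix()
    print('t',round(s['clock'],2),'p',s['eef_pos'].round(2),'ya',np.arctan2(M[1,1],M[0,1]).round(4),'xax',M[:,0].round(4),'F',s['wrist_force'].round(2),'M',s['moment'].round(3),'gap',round(s['finger_gap'],2))
    return s,M
def go(x,y,z,a):
    s,M=st(); d=np.array([x,y,z])-s['eef_pos']; a0=np.arctan2(M[1,1],M[0,1])
    w=-((a-a0+np.pi)%(2*np.pi)-np.pi); print('turn wx',w.round(4),'shift now-axes',(M.T@d).round(2))
    y=np.array([np.cos(a),np.sin(a),0]);z=np.array([np.sin(a),-np.cos(a),0]); print('shift after turn x,y,z',-d[2].round(2),(y@d).round(2),(z@d).round(2))
E
python3 - <<'E'
from h import *
go(626.5,-239,31,-1.296)
c=shot('scene','a_s.png'); 
for n,roi in(('scene',(190,110,350,230)),('top',(300,90,440,200))):
    c=cams.camera(n)['image'][:,:,::-1]; u0,v0,u1,v1=roi
    cv2.imwrite('pics/a_%s.png'%n,cv2.resize(c[v0:v1,u0:u1],None,fx=5,fy=5,interpolation=cv2.INTER_CUBIC))
E
```

```text
t 1.6 p [ 628.2  -237.16  173.37] ya -1.2925 xax [-1.4e-03  9.0e-04 -1.0e+00] F [-0.6   0.09 -0.59] M [-0.024  0.004 -0.014] gap 56.35
turn wx 0.0035 shift now-axes [142.37   1.48   1.99]
shift after turn x,y,z 142.37 1.31 2.14
```

View pics/a_scene.png

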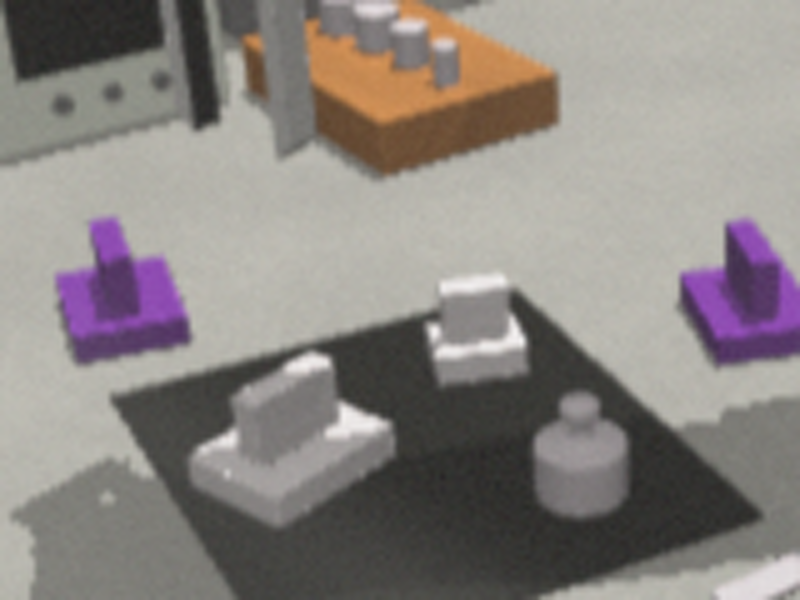

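View pics/a_top.png

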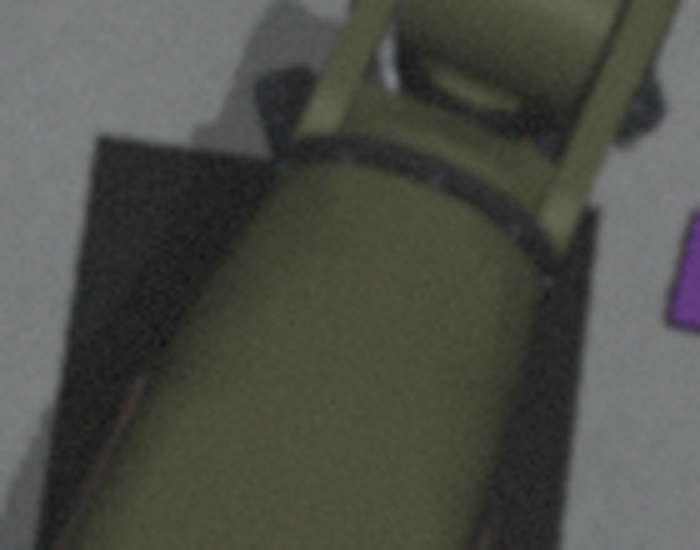

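Run:
```python
from h import *
import pickle
C=pickle.load(open('scene0.pkl','rb'))
s,M=st()
for d in(-40,-28,28,40):
  for w in (-8,8): print(d,w,((proj(C,s['eef_pos']+M[:,1]*d+M[:,2]*w)-[190,110]+.5)*5-.5).round(0))
```

```text
t 1.75 p [ 625.87 -240.09  174.5 ] ya -1.2964 xax [-8.e-04  2.e-04 -1.e+00] F [-0.21 -1.26 -0.28] M [-0.017  0.003  0.024] gap 56.23
-40 -8 [[299. 218.]]
-40 8 [[322. 206.]]
-28 -8 [[282. 211.]]
-28 8 [[305. 200.]]
28 -8 [[205. 183.]]
28 8 [[228. 173.]]
40 -8 [[189. 178.]]
40 8 [[213. 167.]]
```

>>> {"method": "apply_moves", "body": {
  "plan": [0,0,0,0.035,0,0,60,0,0,0,0.035,0,0,60,0,0,0,0.03,0,0,60,0,0,0,0,0,0,60]
}}

```text
clock: 2.25
eef_pos: [624.7, -240.2, 73.1]
eef_rot: [-0.677, 1.567, 2.738]
wrist_force: [0.5, -0.6, 0.9]
finger_gap: 56.2
```

Run:
```python
from h import *
s,M=st()
c=cams.camera('scene'); im=c['image'][:,:,::-1].copy(); u0,v0,u1,v1=190,110,350,230
im=cv2.resize(im[v0:v1,u0:u1],None,fx=5,fy=5,interpolation=cv2.INTER_CUBIC)
for p in proj(c,s['eef_pos']+np.outer([-28,0,28],M[:,1])): 
    q=((p-[u0,v0]+.5)*5).astype(int); cv2.circle(im,tuple(map(int,q)),4,(0,0,255),1)
cv2.imwrite('pics/b.png',im); st()
```

```text
t 2.25 p [ 624.66 -240.21   73.11] ya -1.2974 xax [-0.0035  0.0015 -1.    ] F [ 0.47 -0.57  0.9 ] M [ 0.019  0.012 -0.045] gap 56.24
t 2.3 p [ 625.73 -240.49   75.19] ya -1.2972 xax [-7.e-04  2.e-04 -1.e+00] F [-0.    0.49  0.19] M [ 0.026 -0.025  0.039] gap 56.47
```

View pics/b.png

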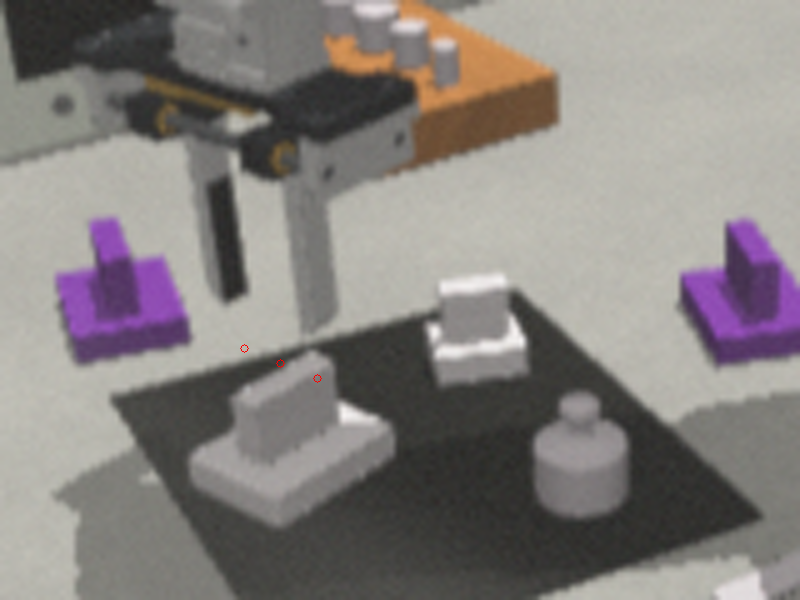

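>>> {"method": "apply_moves", "body": {
  "plan": [0,0,0,-0.015,0,0,19,0,0,0,0,0,0,19,0,0,0,0,0,0,19,0,0,0,0,0,0,19]
}}

```text
clock: 2.8
eef_pos: [626.4, -239.6, 89.8]
eef_rot: [-0.747, 1.571, 2.669]
wrist_force: [-0.0, -0.6, 0.4]
finger_gap: 20.4
```

```bash
cat >> h.py <<'E'
def look(fn,roi=(190,110,350,230),k=5,ds=(-28,0,28),n='scene'):
    s,M=st()
    c=cams.camera(n); im=c['image'][:,:,::-1].copy(); u0,v0,u1,v1=roi
    im=cv2.resize(im[v0:v1,u0:u1],None,fx=k,fy=k,interpolation=cv2.INTER_CUBIC)
    for p in proj(c,s['eef_pos']+np.outer(ds,M[:,1])): 
        q=((p-[u0,v0]+.5)*k).astype(int); cv2.circle(im,tuple(map(int,q)),4,(0,0,255),1)
    cv2.imwrite('pics/'+fn,im); return c
E
python3 -c "
from h import *
look('c.png',ds=(-9,0,9))"
```

```text
t 2.8 p [ 626.36 -239.62   89.8 ] ya -1.296 xax [-2.e-04  1.e-04 -1.e+00] F [-0.04 -0.55  0.39] M [-0.023 -0.004  0.024] gap 20.38
```

View pics/c.png

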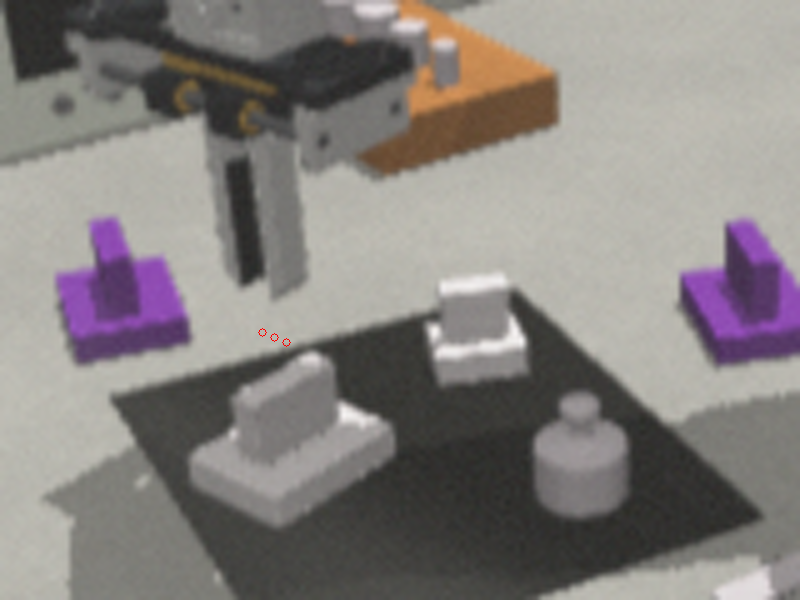

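Run:
```python
from h import *
import pickle
T=pickle.load(open('top0.pkl','rb'));C=pickle.load(open('scene0.pkl','rb'))
print(manip.grip_depth,[a for a in dir(manip) if a[0]!='_'],[a for a in dir(readout) if a[0]!='_'])
print('base',proj(C,[0,0,0]),proj(T,[0,0,0]),proj(C,[0,0,200]),proj(T,[0,0,300]))
s0=np.array([185.38,-517.8,174.85]); print('tip0',proj(C,s0),proj(T,s0))
for nm,p,a,g in(('z174',[626.5,-239,174.8],-1.296,28),('z75',[626.5,-239.2,74.9],-1.296,28),('z90',[626.4,-239.6,89.8],-1.296,10)):
  y=np.array([np.cos(a),np.sin(a),0])
  for off in ([0,0,0],[0,0,23],[-18,-39,0]):
    print(nm,off,((proj(C,np.array(p)+off+np.outer([-g-6,g+6],y))-[190,110]+.5)*5).round(0).tolist())
im=C['image'][:,:,::-1]
cv2.imwrite('pics/g0.png',cv2.resize(im[0:100,270:370],None,fx=5,fy=5,interpolation=cv2.INTER_CUBIC))
```

```text
18.8 ['Unreachable', 'grip_depth'] ['read_state']
base [[454.85114549 170.60342888]] [[287.2198589 369.069363 ]] [[468.18270605 111.08010492]] [[281.23288655 397.04352215]]
tip0 [[312.87058     90.47330514]] [[496.10920762 305.57493669]]
z174 [0, 0, 0] [[303.0, 210.0], [209.0, 176.0]]
z174 [0, 0, 23] [[298.0, 167.0], [203.0, 135.0]]
z174 [-18, -39, 0] [[297.0, 175.0], [207.0, 144.0]]
z75 [0, 0, 0] [[323.0, 381.0], [234.0, 344.0]]
z75 [0, 0, 23] [[318.0, 344.0], [228.0, 307.0]]
z75 [-18, -39, 0] [[316.0, 342.0], [231.0, 307.0]]
z90 [0, 0, 0] [[295.0, 347.0], [253.0, 329.0]]
z90 [0, 0, 23] [[291.0, 308.0], [248.0, 291.0]]
z90 [-18, -39, 0] [[290.0, 309.0], [249.0, 292.0]]
```

View pics/g0.png

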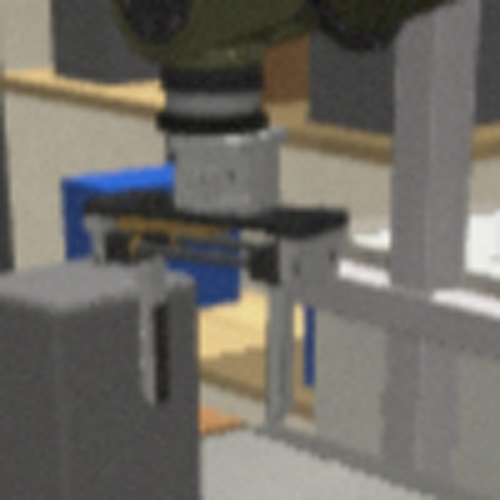

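>>> {"method": "apply_moves", "body": {
  "plan": [0,0,0,0,0,0,60,0,0,0,0,0,0,60,0,0,0,0.02,0,0,60,0,0,0,0.025,0,0,60,0,0,0,0,0,0,60]
}}

```text
clock: 3.48
eef_pos: [625.0, -239.0, 41.7]
eef_rot: [-0.694, 1.566, 2.723]
wrist_force: [-0.2, -0.4, -0.7]
finger_gap: 56.4
```

```bash
python3 -c "
from h import *
look('d.png',ds=(-28,0,28))"
```

```text
t 3.48 p [ 624.99 -239.05   41.67] ya -1.296 xax [-0.0045  0.002  -1.    ] F [-0.18 -0.4  -0.68] M [ 0.003 -0.001 -0.03 ] gap 56.39
```

View pics/d.png

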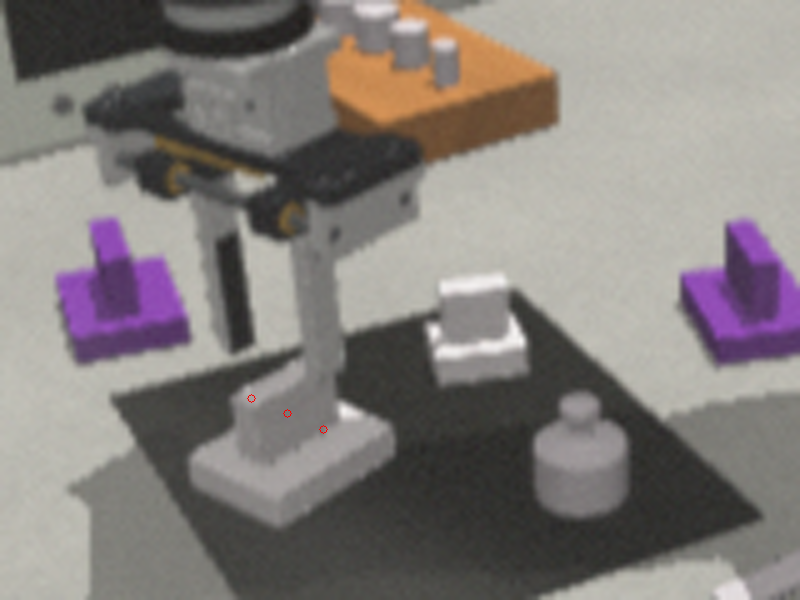

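>>> {"method": "apply_moves", "body": {
  "plan": [0,0,0,0.007,0,0,60,0,0,0,0.006,0,0,60,0,0,0,0,0,0,60]
}}

```text
clock: 3.9
eef_pos: [626.3, -239.6, 31.5]
eef_rot: [-0.701, 1.57, 2.716]
wrist_force: [0.5, 0.6, 0.1]
finger_gap: 56.5
```

```bash
python3 -c "
from h import *
look('e.png',roi=(215,150,295,220),k=9,ds=(-28,0,28))"
```

```text
t 3.9 p [ 626.28 -239.6    31.47] ya -1.296 xax [-5.e-04  2.e-04 -1.e+00] F [0.47 0.63 0.08] M [0.058 0.008 0.032] gap 56.49
```

View pics/e.png

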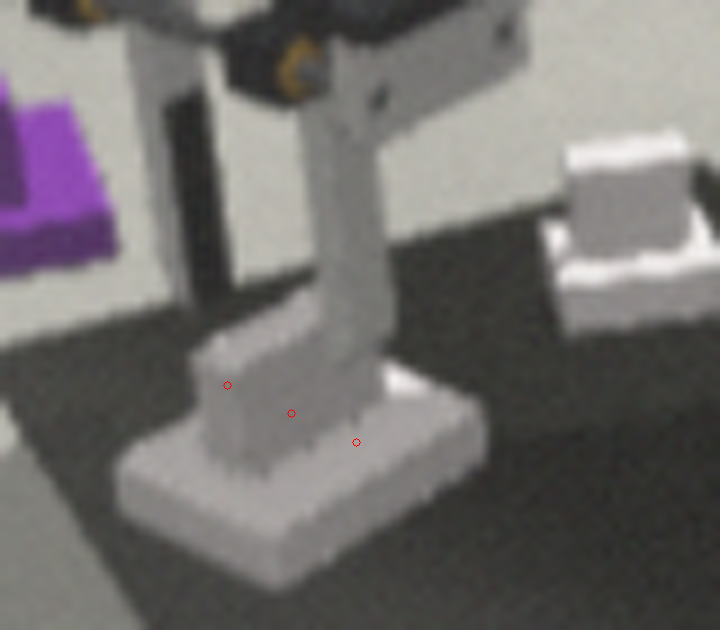

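>>> {"method": "apply_moves", "body": {
  "plan": [0,0,0,0.004,0,0,60,0,0,0,0,0,0,60]
}}

```text
clock: 4.2
eef_pos: [626.3, -239.6, 27.6]
eef_rot: [-0.611, 1.57, 2.806]
wrist_force: [-0.3, 0.2, -0.5]
finger_gap: 56.4
```

>>> {"method": "apply_moves", "body": {
  "plan": [0,0,0,0.003,0,0,60,0,0,0,0,0,0,60]
}}

```text
clock: 4.45
eef_pos: [626.4, -239.6, 24.6]
eef_rot: [-0.82, 1.57, 2.596]
wrist_force: [0.6, 0.1, -0.5]
finger_gap: 56.6
```

>>> {"method": "apply_moves", "body": {
  "plan": [0,0,0,0.002,0,0,60,0,0,0,0,0,0,60]
}}

```text
clock: 4.7
eef_pos: [626.4, -239.6, 22.7]
eef_rot: [-0.886, 1.571, 2.53]
wrist_force: [0.1, -0.2, 0.6]
finger_gap: 56.7
```

>>> {"method": "apply_moves", "body": {
  "plan": [0,0,0,0.003,0,0,60,0,0,0,0,0,0,60]
}}

```text
clock: 4.95
eef_pos: [626.3, -239.6, 19.5]
eef_rot: [-0.747, 1.57, 2.67]
wrist_force: [0.1, -1.0, -0.6]
finger_gap: 56.2
```

>>> {"method": "apply_moves", "body": {
  "plan": [0,0,0,0.003,0,0,60,0,0,0,0,0,0,60]
}}

```text
clock: 5.2
eef_pos: [626.3, -239.6, 16.5]
eef_rot: [-0.707, 1.57, 2.71]
wrist_force: [-0.1, 0.7, -0.1]
finger_gap: 56.2
```

```bash
python3 -c "
from h import *
look('f.png',roi=(215,150,295,220),k=9,ds=(-28,0,28))"
```

```text
t 5.2 p [ 626.32 -239.6    16.52] ya -1.296 xax [-5.e-04  2.e-04 -1.e+00] F [-0.05  0.66 -0.13] M [0.045 0.008 0.025] gap 56.23
```

View pics/f.png

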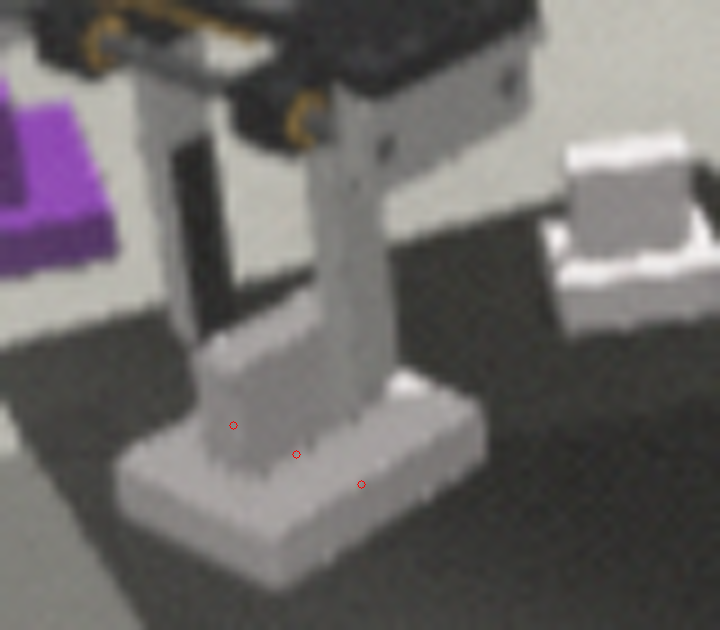

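>>> {"method": "apply_moves", "body": {
  "plan": [0,0,0,0.004,0,0,60,0,0,0,0.003,0,0,60,0,0,0,0,0,0,60]
}}

```text
clock: 5.62
eef_pos: [626.3, -239.6, 9.4]
eef_rot: [-0.717, 1.57, 2.699]
wrist_force: [-0.2, -0.4, 0.2]
finger_gap: 56.2
```

>>> {"method": "apply_moves", "body": {
  "plan": [0,0,0,0.004,0,0,60,0,0,0,0,0,0,60]
}}

```text
clock: 5.88
eef_pos: [626.3, -239.6, 5.4]
eef_rot: [-0.697, 1.57, 2.719]
wrist_force: [1.0, -0.6, -0.6]
finger_gap: 56.2
```

```bash
python3 -c "
from h import *
look('f2.png',roi=(215,150,295,220),k=9,ds=(-28,0,28))"
```

```text
t 5.88 p [ 626.27 -239.58    5.43] ya -1.296 xax [-6.e-04  3.e-04 -1.e+00] F [ 0.96 -0.6  -0.58] M [-0.006 -0.059  0.001] gap 56.22
```

View pics/f2.png

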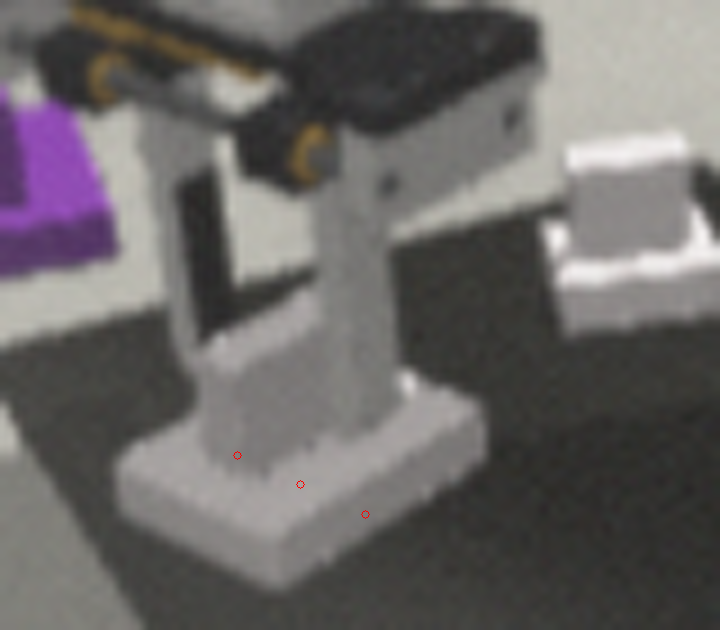

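>>> {"method": "apply_moves", "body": {
  "plan": [0,0,0,0,0,0,0,0,0,0,0,0,0,0,0,0,0,0,0,0,0,0,0,0,0,0,0,0,0,0,0,0,0,0,0],
  "force": 45
}}

```text
clock: 6.55
eef_pos: [626.4, -239.5, 5.9]
eef_rot: [-1.467, 1.571, 1.949]
wrist_force: [-0.4, 2.0, 1.2]
finger_gap: 17.6
```

```bash
python3 -c "
from h import *
look('g.png',roi=(215,150,295,220),k=9,ds=(-9,0,9))"
```

```text
t 6.55 p [ 626.44 -239.53    5.89] ya -1.296 xax [-1.e-04  2.e-04 -1.e+00] F [-0.4   1.99  1.2 ] M [ 0.302  0.205 -0.041] gap 17.59
```

View pics/g.png

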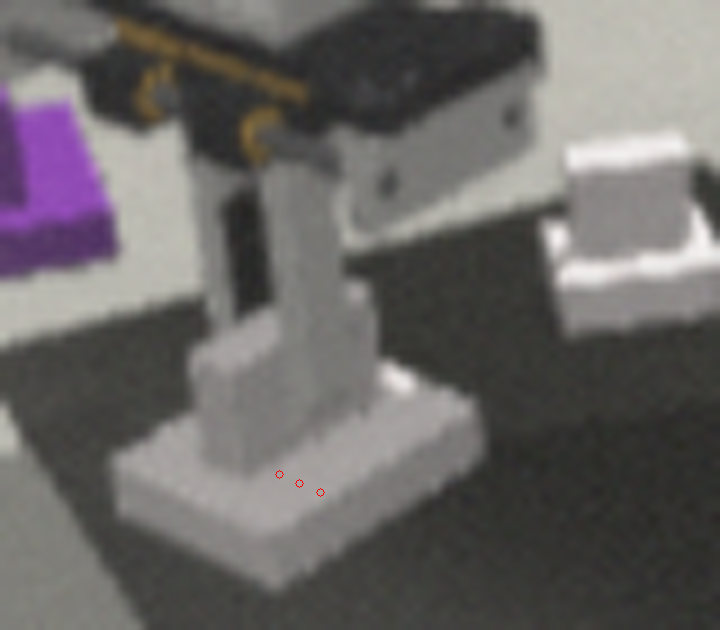

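>>> {"method": "apply_moves", "body": {
  "plan": [0,0,0,-0.01,0,0,0,0,0,0,-0.025,0,0,0,0,0,0,-0.03,0,0,0,0,0,0,-0.03,0,0,0,0,0,0,0,0,0,0]
}}

```text
clock: 7.22
eef_pos: [627.4, -240.2, 103.2]
eef_rot: [2.426, 1.567, -0.44]
wrist_force: [-0.1, 0.3, -5.8]
finger_gap: 17.7
```

```bash
python3 -c "
from h import *
look('l.png',roi=(190,90,350,230),k=4.5,ds=(-9,0,9)) if 0 else look('l.png',ds=(-9,0,9))
go(600,240,100,-0.46)"
```

```text
t 7.22 p [ 627.39 -240.19  103.21] ya -1.2961 xax [ 0.0037 -0.0018 -1.    ] F [-0.1   0.31 -5.8 ] M [ 0.004 -0.004 -0.029] gap 17.68
t 7.28 p [ 626.51 -239.79  100.96] ya -1.296 xax [ 7.e-04 -4.e-04 -1.e+00] F [ 0.13 -0.41 -6.52] M [-0.015  0.095  0.028] gap 17.73
turn wx -0.836 shift now-axes [   0.74 -468.99 -104.67]
shift after turn x,y,z 0.96 -236.76 -418.15
```

View pics/l.png

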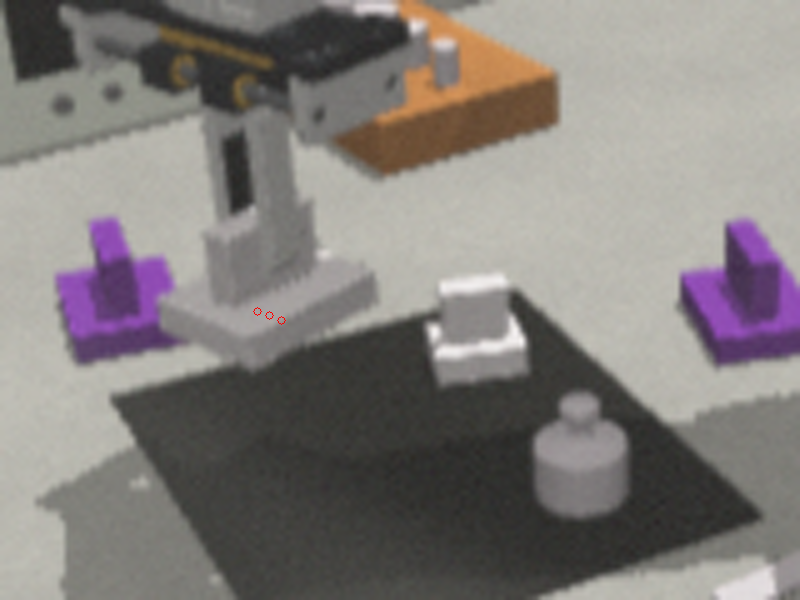

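>>> {"method": "apply_moves", "body": {
  "plan": [-0.167,0,0,0,0,0,0,-0.167,0,0,0,0,0,0,-0.167,0,0,0,0,0,0,-0.167,0,0,0,0,0,0,-0.168,0,0,0,0,0,0]
}}

```text
clock: 7.9
eef_pos: [625.6, -239.3, 98.4]
eef_rot: [-1.525, 1.568, 2.733]
wrist_force: [-0.0, 0.7, -5.3]
finger_gap: 17.7
```

>>> {"method": "apply_moves", "body": {
  "plan": [0,0,0,0,-0.02,-0.03,0,0,0,0,0,-0.03,-0.047,0,0,0,0,0,-0.03,-0.05,0,0,0,0,0,-0.03,-0.05,0,0,0,0,0,-0.03,-0.05,0]
}}

```text
clock: 8.52
eef_pos: [600.5, 27.6, 98.9]
eef_rot: [-1.108, 1.568, -3.139]
wrist_force: [1.7, 0.5, -6.6]
finger_gap: 17.5
```

>>> {"method": "apply_moves", "body": {
  "plan": [0,0,0,0,-0.03,-0.05,0,0,0,0,0,-0.03,-0.05,0,0,0,0,0,-0.03,-0.045,0,0,0,0,0,-0.02,-0.031,0,0,0,0,0,0,0,0]
}}

```text
clock: 9.15
eef_pos: [579.8, 234.5, 98.7]
eef_rot: [-0.871, 1.568, -2.899]
wrist_force: [0.4, -0.2, -5.8]
finger_gap: 17.6
```

```bash
python3 -c "
from h import *
go(581.6,232,30,-0.46)
look('m.png',roi=(310,180,490,350),k=3.5,ds=(-9,0,9)); look('mt.png',roi=(140,90,300,240),k=4,n='top')"
```

```text
t 9.15 p [579.85 234.54  98.66] ya -0.4567 xax [-2.9e-03 -7.0e-04 -1.0e+00] F [ 0.45 -0.18 -5.82] M [-0.1   -0.057  0.036] gap 17.58
turn wx 0.0033 shift now-axes [68.66  2.85  1.38]
shift after turn x,y,z 68.66 2.7 1.5
t 9.15 p [579.85 234.54  98.66] ya -0.4567 xax [-2.9e-03 -7.0e-04 -1.0e+00] F [ 0.45 -0.18 -5.82] M [-0.1   -0.057  0.036] gap 17.58
t 9.2 p [580.32 232.96  98.88] ya -0.4582 xax [-0.0026 -0.0011 -1.    ] F [-0.88 -0.34 -5.29] M [-0.067 -0.079 -0.022] gap 17.79
```

View pics/m.png

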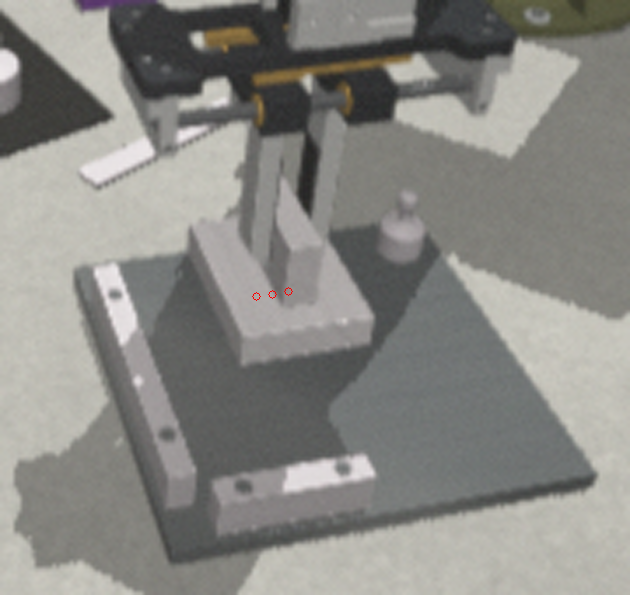

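View pics/mt.png

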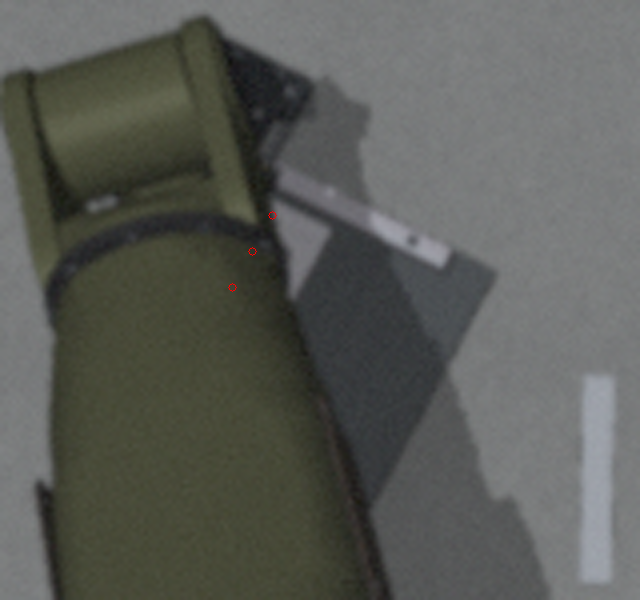

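>>> {"method": "apply_moves", "body": {
  "plan": [0,0,0,0.03,0,0,0,0,0,0,0.03,0,0,0,0,0,0,0.015,0,0,0,0,0,0,0,0,0,0,0,0,0,0,0,0,0]
}}

```text
clock: 9.88
eef_pos: [582.1, 232.3, 27.0]
eef_rot: [2.356, 1.569, 0.324]
wrist_force: [0.3, -0.3, -5.1]
finger_gap: 17.4
```

```bash
python3 -c "
from h import *
look('n.png',roi=(310,180,490,350),k=3.5,ds=(-9,0,9)); st()"
```

```text
t 9.88 p [582.09 232.35  27.05] ya -0.4604 xax [ 1.6e-03  5.0e-04 -1.0e+00] F [ 0.28 -0.34 -5.14] M [-0.007 -0.057 -0.001] gap 17.43
t 9.93 p [582.08 232.48  27.16] ya -0.4602 xax [ 1.9e-03  6.0e-04 -1.0e+00] F [ 0.06 -0.16 -5.01] M [-0.025 -0.122 -0.038] gap 17.49
```

View pics/n.png

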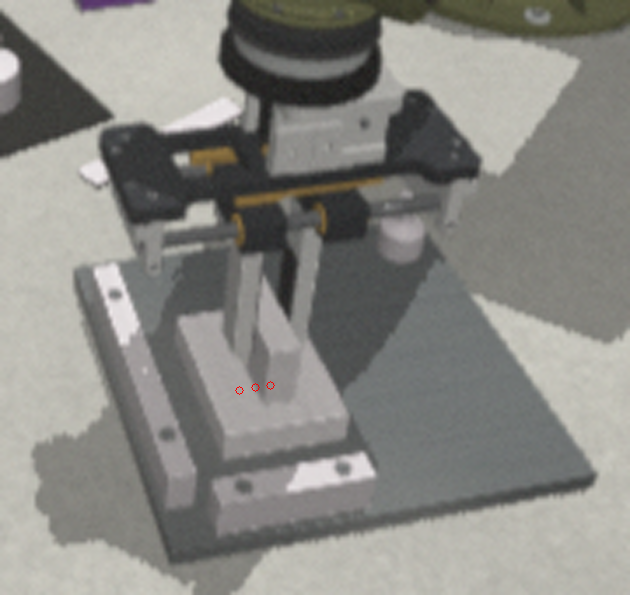

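>>> {"method": "apply_moves", "body": {
  "plan": [0,0,0,0.006,0,0,0,0,0,0,0.004,0,0,0,0,0,0,0.001,0,0,0,0,0,0,0,0,0,0]
}}

```text
clock: 10.42
eef_pos: [581.4, 232.4, 14.8]
eef_rot: [-1.006, 1.571, -3.037]
wrist_force: [-0.0, -0.4, -5.1]
finger_gap: 17.8
```

>>> {"method": "apply_moves", "body": {
  "plan": [0,0,0,0.001,0,0,0,0,0,0,0,0,0,0]
}}

```text
clock: 10.68
eef_pos: [581.4, 232.4, 13.9]
eef_rot: [2.467, 1.571, 0.436]
wrist_force: [-0.4, -0.2, -5.4]
finger_gap: 17.6
```

>>> {"method": "apply_moves", "body": {
  "plan": [0,0,0,0.001,0,0,0,0,0,0,0,0,0,0]
}}

```text
clock: 10.92
eef_pos: [581.4, 232.4, 12.9]
eef_rot: [2.414, 1.571, 0.384]
wrist_force: [-0.7, -0.6, -5.0]
finger_gap: 17.6
```

>>> {"method": "apply_moves", "body": {
  "plan": [0,0,0,0.0005,0,0,0,0,0,0,0,0,0,0]
}}

```text
clock: 11.18
eef_pos: [581.5, 232.5, 12.9]
eef_rot: [2.413, 1.57, 0.382]
wrist_force: [-2.7, -1.2, 3.0]
finger_gap: 17.8
```

>>> {"method": "apply_moves", "body": {
  "plan": [0,0,0,0.0005,0,0,0,0,0,0,0,0,0,0]
}}

```text
clock: 11.42
eef_pos: [581.7, 232.5, 12.8]
eef_rot: [2.366, 1.57, 0.335]
wrist_force: [-3.3, -1.1, 6.6]
finger_gap: 17.4
```

>>> {"method": "apply_moves", "body": {
  "plan": [0,0,0,-0.0005,0,0,0,0,0,0,0,0.005,0,0,0,0,0,0,0.005,0,0,0,0,0,0,0,0,0]
}}

```text
clock: 11.92
eef_pos: [591.4, 227.9, 12.8]
eef_rot: [2.299, 1.569, 0.268]
wrist_force: [0.0, -0.5, 3.9]
finger_gap: 17.6
```

```bash
python3 -c "
from h import *
look('o.png',roi=(310,180,490,350),k=3.5,ds=(-9,0,9)); st()"
```

```text
t 11.93 p [591.35 227.87  12.83] ya -0.4602 xax [ 1.6e-03  4.0e-04 -1.0e+00] F [ 0.02 -0.52  3.86] M [-0.052  0.019 -0.056] gap 17.63
t 11.97 p [591.36 227.85  12.87] ya -0.4603 xax [ 1.8e-03  4.0e-04 -1.0e+00] F [ 2.41 -0.03  4.21] M [-0.085 -0.117  0.021] gap 18.01
```

View pics/o.png

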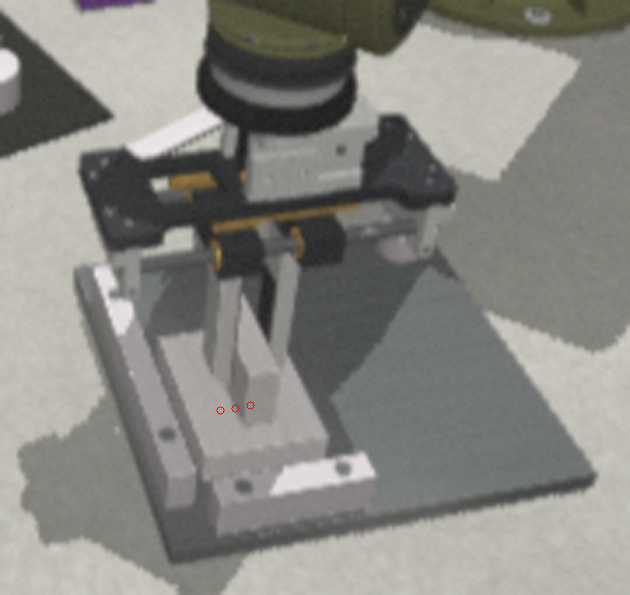

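>>> {"method": "apply_moves", "body": {
  "plan": [0,0,0,-0.0002,0.003,0,0,0,0,0,0,0.003,0,0,0,0,0,0,0,0,0]
}}

```text
clock: 12.35
eef_pos: [596.2, 225.3, 12.9]
eef_rot: [2.446, 1.57, 0.415]
wrist_force: [-0.1, 1.0, 5.5]
finger_gap: 17.9
```

>>> {"method": "apply_moves", "body": {
  "plan": [0,0,0,0,0.001,0,0,0,0,0,0,0.001,0,0,0,0,0,0,0,0,0]
}}

```text
clock: 12.72
eef_pos: [597.7, 224.6, 12.9]
eef_rot: [2.928, 1.57, 0.897]
wrist_force: [-1.8, 1.2, 6.4]
finger_gap: 17.6
```

>>> {"method": "apply_moves", "body": {
  "plan": [0,0,0,0,0.001,0,0,0,0,0,0,0,0,0]
}}

```text
clock: 12.98
eef_pos: [598.6, 224.1, 12.8]
eef_rot: [3.0, 1.57, 0.97]
wrist_force: [-2.4, 1.8, 6.3]
finger_gap: 17.7
```

```bash
cat >> h.py <<'E'
def rep(a=-0.46):
    s,M=st(); F=s['wrist_force']; y=np.array([np.cos(a),np.sin(a),0]); z=np.array([np.sin(a),-np.cos(a),0])
    print('plate frame: pos x,y',(y@s['eef_pos']).round(2),(-z@s['eef_pos']).round(2),' F along plate x,y',(y@F).round(2),(-z@F).round(2),'Fz',F[2].round(2))
E
python3 -c "
from h import *
rep()"
```

```text
t 12.97 p [598.61 224.13  12.83] ya -0.46 xax [ 3.e-04  4.e-04 -1.e+00] F [-2.45  1.79  6.32] M [ 0.159  0.569 -0.002] gap 17.65
plate frame: pos x,y 436.89 466.59  F along plate x,y -2.99 0.51 Fz 6.32
```

>>> {"method": "apply_moves", "body": {
  "plan": [0,0,0,-0.0004,0,0,0,0,0,0,0,0.001,0,0,0,0,0,0,0,0,0]
}}

```text
clock: 13.35
eef_pos: [599.2, 223.6, 12.9]
eef_rot: [-1.266, 1.57, 2.987]
wrist_force: [-3.7, 2.0, 2.7]
finger_gap: 18.0
```

>>> {"method": "apply_moves", "body": {
  "plan": [0,0,0,0,0.001,0,0,0,0,0,0,0,0,0]
}}

```text
clock: 13.6
eef_pos: [599.1, 223.6, 12.9]
eef_rot: [-1.235, 1.568, 3.017]
wrist_force: [-10.7, 4.1, 7.3]
finger_gap: 17.5
```

>>> {"method": "apply_moves", "body": {
  "plan": [0,0,0,0,0.001,0,0,0,0,0,0,0,0,0]
}}

```text
clock: 13.85
eef_pos: [599.1, 223.6, 12.9]
eef_rot: [-1.251, 1.567, 3.002]
wrist_force: [-16.1, 5.4, 11.6]
finger_gap: 17.9
```

```bash
python3 -c "
from h import *
rep()"
```

```text
t 13.85 p [599.14 223.57  12.94] ya -0.4594 xax [-4.2e-03  6.0e-04 -1.0e+00] F [-16.09   5.38  11.59] M [1.112 3.022 0.075] gap 17.86
plate frame: pos x,y 437.61 466.32  F along plate x,y -16.8 -2.32 Fz 11.59
```

>>> {"method": "apply_moves", "body": {
  "plan": [0,0,0,0,-0.0018,0,0,0,0,0,0,0,-0.005,0,0,0,0,0,0,-0.005,0,0,0,0,0,0,0,0]
}}

```text
clock: 14.35
eef_pos: [603.6, 232.5, 12.9]
eef_rot: [-0.875, 1.57, -2.906]
wrist_force: [-6.5, 1.5, 4.9]
finger_gap: 17.7
```

```bash
python3 -c "
from h import *
rep()
look('p.png',roi=(310,180,490,350),k=3.5,ds=(-9,0,9)); st()"
```

```text
t 14.35 p [603.55 232.5   12.85] ya -0.4599 xax [-1.1e-03 -3.0e-04 -1.0e+00] F [-6.49  1.51  4.93] M [0.371 0.951 0.024] gap 17.74
plate frame: pos x,y 437.6 476.28  F along plate x,y -6.49 -1.53 Fz 4.93
t 14.35 p [603.55 232.5   12.85] ya -0.4599 xax [-1.1e-03 -3.0e-04 -1.0e+00] F [-6.49  1.51  4.93] M [0.371 0.951 0.024] gap 17.74
t 14.4 p [603.59 232.5   12.87] ya -0.4599 xax [-9.e-04 -1.e-04 -1.e+00] F [-5.74  1.71  3.95] M [0.365 0.925 0.033] gap 17.47
```

View pics/p.png

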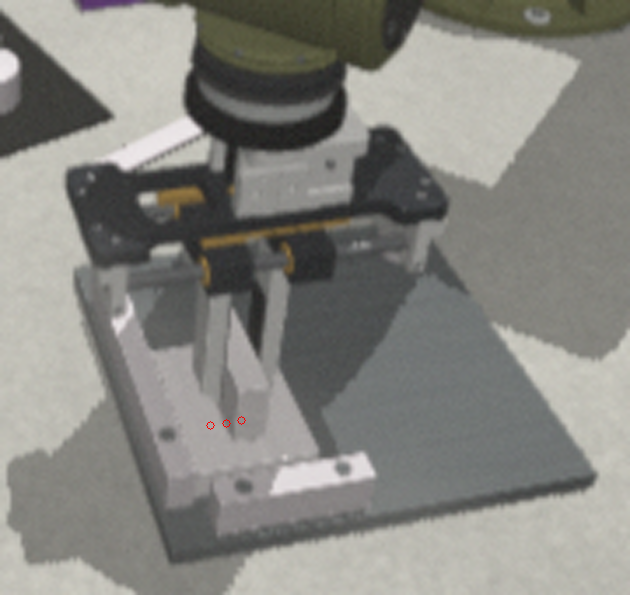

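>>> {"method": "apply_moves", "body": {
  "plan": [0,0,0,0,0,-0.003,0,0,0,0,0,0,-0.002,0,0,0,0,0,0,0,0]
}}

```text
clock: 14.78
eef_pos: [605.6, 236.6, 12.9]
eef_rot: [-0.683, 1.569, -2.714]
wrist_force: [-7.7, -0.4, 5.9]
finger_gap: 17.7
```

>>> {"method": "apply_moves", "body": {
  "plan": [0,0,0,0,0,-0.001,0,0,0,0,0,0,-0.001,0,0,0,0,0,0,0,0]
}}

```text
clock: 15.15
eef_pos: [606.4, 238.3, 12.9]
eef_rot: [-0.631, 1.569, -2.662]
wrist_force: [-7.5, -1.9, 6.0]
finger_gap: 17.9
```

```bash
python3 -c "
from h import *
rep()"
```

```text
t 15.15 p [606.41 238.26  12.87] ya -0.46 xax [-1.8e-03 -9.0e-04 -1.0e+00] F [-7.5  -1.89  5.96] M [-0.243  1.36   0.074] gap 17.92
plate frame: pos x,y 437.6 482.71  F along plate x,y -5.88 -5.02 Fz 5.96
```

>>> {"method": "apply_moves", "body": {
  "plan": [0,0,0,-0.0003,0,-0.001,0,0,0,0,0,0,0,0]
}}

```text
clock: 15.4
eef_pos: [606.9, 239.2, 12.9]
eef_rot: [-0.653, 1.569, -2.684]
wrist_force: [-6.9, -0.4, 3.3]
finger_gap: 17.6
```

>>> {"method": "apply_moves", "body": {
  "plan": [0,0,0,0,0,-0.001,0,0,0,0,0,0,0,0]
}}

```text
clock: 15.65
eef_pos: [607.3, 240.0, 12.9]
eef_rot: [-0.661, 1.569, -2.692]
wrist_force: [-7.4, -1.8, 4.3]
finger_gap: 17.6
```

>>> {"method": "apply_moves", "body": {
  "plan": [0,0,0,0,0,-0.001,0,0,0,0,0,0,0,0]
}}

```text
clock: 15.9
eef_pos: [607.6, 240.7, 12.9]
eef_rot: [-0.56, 1.568, -2.591]
wrist_force: [-8.3, -3.4, 5.3]
finger_gap: 17.7
```

```bash
python3 -c "
from h import *
rep()"
```

```text
t 15.9 p [607.6  240.68  12.91] ya -0.4601 xax [-0.0022 -0.0014 -1.    ] F [-8.32 -3.44  5.3 ] M [-0.501  1.379  0.049] gap 17.7
plate frame: pos x,y 437.6 485.41  F along plate x,y -5.93 -6.78 Fz 5.3
```

>>> {"method": "apply_moves", "body": {
  "plan": [0,0,0,0,0,-0.001,0,0,0,0,0,0,0,0]
}}

```text
clock: 16.15
eef_pos: [607.6, 240.7, 12.9]
eef_rot: [-0.476, 1.566, -2.507]
wrist_force: [-12.7, -10.1, 8.7]
finger_gap: 17.5
```

>>> {"method": "apply_moves", "body": {
  "plan": [0,0,0,-0.0003,0,-0.001,0,0,0,0,0,0,0,0]
}}

```text
clock: 16.4
eef_pos: [607.6, 240.8, 13.0]
eef_rot: [-0.435, 1.564, -2.467]
wrist_force: [-16.6, -14.5, 10.4]
finger_gap: 17.7
```

```bash
python3 -c "
from h import *
rep()
look('q.png',roi=(310,220,440,350),k=4.5,ds=(-9,0,9)); rep()"
```

```text
t 16.4 p [607.57 240.76  13.05] ya -0.4605 xax [-0.0052 -0.0042 -1.    ] F [-16.63 -14.51  10.36] M [-2.47   2.727  0.076] gap 17.69
plate frame: pos x,y 437.53 485.47  F along plate x,y -8.46 -20.38 Fz 10.36
t 16.4 p [607.57 240.76  13.05] ya -0.4605 xax [-0.0052 -0.0042 -1.    ] F [-16.63 -14.51  10.36] M [-2.47   2.727  0.076] gap 17.69
t 16.45 p [607.56 240.76  13.02] ya -0.4605 xax [-0.0052 -0.0042 -1.    ] F [-16.68 -13.68  10.48] M [-2.501  2.697  0.03 ] gap 17.68
plate frame: pos x,y 437.53 485.46  F along plate x,y -8.87 -19.66 Fz 10.48
```

View pics/q.png

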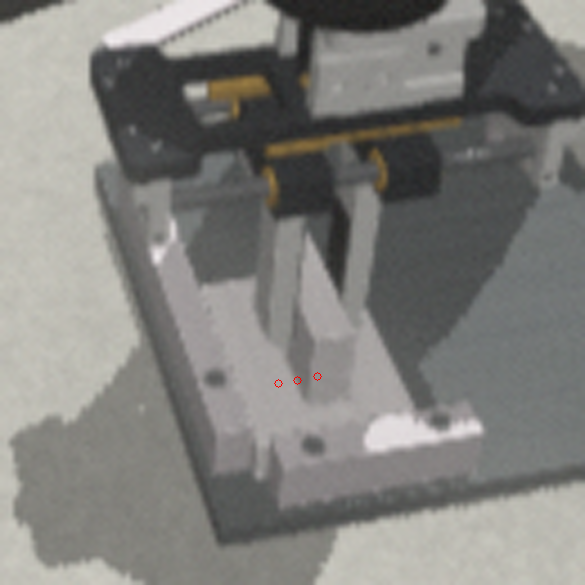

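>>> {"method": "apply_moves", "body": {
  "plan": [0,0,0,-0.0002,0.0006,0.0006,0,0,0,0,0,0,0,0,0,0,0,0,0,0,0]
}}

```text
clock: 16.82
eef_pos: [607.6, 240.7, 13.1]
eef_rot: [-0.583, 1.565, -2.614]
wrist_force: [-16.4, -8.1, 8.9]
finger_gap: 17.7
```

```bash
python3 -c "
from h import *
rep()
import time
from scipy.optimize import minimize
c=look('r.png',roi=(310,180,490,350),k=3.5,ds=(0,))
# predicted home block outline vs picture: use fence features measured earlier
rep()"
```

```text
t 16.82 p [607.59 240.75  13.07] ya -0.4602 xax [-0.0054 -0.0032 -1.    ] F [-16.38  -8.15   8.87] M [-1.636  2.802  0.134] gap 17.67
plate frame: pos x,y 437.55 485.46  F along plate x,y -11.06 -14.57 Fz 8.87
t 16.82 p [607.59 240.75  13.07] ya -0.4602 xax [-0.0054 -0.0032 -1.    ] F [-16.38  -8.15   8.87] M [-1.636  2.802  0.134] gap 17.67
t 16.88 p [607.58 240.74  13.02] ya -0.4602 xax [-0.0055 -0.0032 -1.    ] F [-16.77  -9.06   8.61] M [-1.601  2.806  0.06 ] gap 17.65
plate frame: pos x,y 437.54 485.45  F along plate x,y -11.01 -15.56 Fz 8.61
```

View pics/r.png

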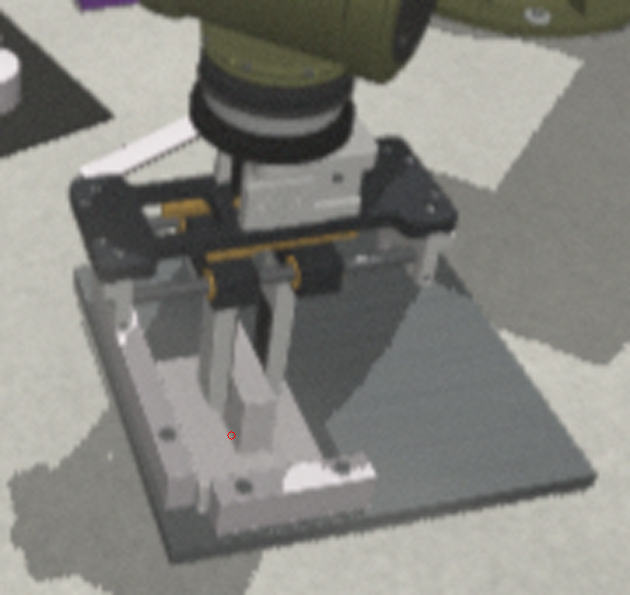

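>>> {"method": "apply_moves", "body": {
  "plan": [0,0,0,0,0,0,0,0,0,0,0,0,0,0,0,0,0,0,0,0,0,0,0,0,0,0,0,0]
}}

```text
clock: 17.38
eef_pos: [607.6, 240.7, 13.0]
eef_rot: [-0.585, 1.565, -2.616]
wrist_force: [-16.7, -9.1, 9.2]
finger_gap: 17.7
```

```bash
python3 -c "
from h import *
rep()
c=shot('top','fin_top.png'); c2=shot('scene','fin_s.png')
import pickle
C=pickle.load(open('scene0.pkl','rb'))
d=cv2.absdiff(c2['image'],C['image']).max(2); print('changed px near small/round wt on mat:',(d[165:215,270:320]>60).sum())
"
```

```text
t 17.38 p [607.57 240.74  13.05] ya -0.4602 xax [-0.0054 -0.0032 -1.    ] F [-16.74  -9.08   9.19] M [-1.665  2.824  0.089] gap 17.67
plate frame: pos x,y 437.54 485.44  F along plate x,y -10.97 -15.57 Fz 9.19
changed px near small/round wt on mat: 5
```

View pics/fin_s.png

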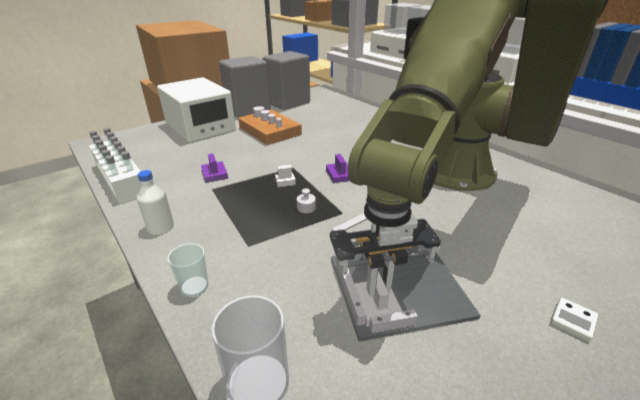

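```bash
python3 -c "
from h import *
rep(); print(ticket.sign_off()); rep()"
```

```text
t 17.48 p [607.59 240.78  13.07] ya -0.4601 xax [-0.0054 -0.0031 -1.    ] F [-16.67  -7.96   8.94] M [-1.637  2.823  0.057] gap 17.63
plate frame: pos x,y 437.54 485.5  F along plate x,y -11.4 -14.53 Fz 8.94
the job is handed in; nothing more can be done
None
the job is handed in; nothing more can be done
```

The larger block is pressed into the corner of the two fences, still gripped, and the job was handed in at about 17.5 s; no verdict was reported. I gripped it by its rib, lifted it well clear of the mat, lowered it onto the plate short of the fences, then slid it first against the long fence and then along it to the short fence.

**Last checks:**
- **Push:** the wrist showed about 11 N against the long fence and 15 N against the short fence. These include some plate friction (at most about 4 N).
- **Position:** the arm was at rest at (607.6, 240.7), within about 1 mm of the home position I had worked out from the cameras. Further push commands raised the force without moving the block.
- **Angle:** the tool yaw was -0.460 rad. Sliding along the long fence at that yaw left the distance to it constant, so the block lies along it. Tool tilt was about 0.006 rad.
- **Grip:** the finger opening stayed at 17.7 mm, on a rib given as 18 mm thick.
- **Other objects:** the small block and the round weight had not moved in the last picture. The plate weight was hidden by the gripper then; earlier pictures showed it in place.

**Checks that disagreed:**
- **Fingertips:** in the scene camera they appeared about 27 mm above the reported TCP. I came down slowly, watching the force, and set the grip height by the picture. I did not find the cause.
- **Cameras:** the two differed by 3–6 mm and about 0.01 rad, so I found the final position by contact force.

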